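Punch-mark the rejected bracket in the marking stand

ROBOT

A 6-joint arm with a two-finger parallel gripper is mounted at the origin on the work surface. World frame = base frame: x ahead of the robot, y to its left, z up, the work surface at z = 0. Lengths are in mm, angles in rad, forces in N, time in s.
With the tool pointing down it reaches from about 300 to 775 mm from the base axis. Payload 14.6 kg.
Tool frame: the origin (TCP) lies at the very end of the fingers, on their centre line; the grasp point (between the pads) lies 19 mm behind it; z points along the fingers, y is the line along which they close (so a half turn about z gives the same grasp; the last joint's range is limited). The gripper opens to 94 mm and grips with 3 to 60 N. Pads are 16 mm wide; open, the fingers measure 119 mm over their backs; the gripper's body (75 mm by 177 mm) begins 78 mm behind the grasp point.
Start: joints at [1.198, 0.3, 1.521, -0, 1.321, -0.067], TCP at [165.578, 524.474, 175.746] pointing down, gripper open.
Joint ranges: [-3.03, 3.03], [-0.79, 2.21], [0.23, 2.52], [-1.04, 4.18], [0, 3.07], [-2.55, 2.55]. Speed limits (rad/s): [2.22, 2.22, 2.57, 3.14, 3.14, 3.14].

INTERFACE

Orientations are given as [roll, pitch, yaw] about the fixed x, y, z axes, in that order (R = Rz(yaw) Ry(pitch) Rx(roll)).
In Python, from cell import manip, camera, get_calibration gives the robot as it stands. The module is installed in compiled form; this text tells all that it offers.
- The arm moves only by the tool jog_arm, never from a script. Its argument "plan" is one flat list of numbers, 6 for each row, row after row: the shift along the world's x, y, z in m, then the turn, a rotation vector about the world's x, y, z in degrees. A call has 1 to 20 rows; each row is the pose to reach, as a shift and turn from the pose commanded when the call began; what a row does not reach only later rows make up. A row lasts 1/10 s, in which the tool goes at most 50 mm and 8.59 degrees, less where a joint would pass 70% of its speed; a pose out of reach is approached as far as the arm can. A call with a gripper value outside its range is refused whole. "claw" is the finger opening in m, from 0 to 0.094, set as the call begins (left out, the last holds). The fingers move at their own pace and stop on an object; "force" is the grip in N (left out, the last holds). Time passes only in rows, so rows that repeat a pose let the fingers close. It gives the time, the measured TCP pose, the force, the opening and the grip force at its end, in the units of the state.
- manip.read_state(): the state, without advancing time (a new reading comes with each control period).
- camera(name): name is "scene" or "top"; returns (picture, depth): 420x560x3 uint8, red, green, blue; 420x560 float32, mm along the optical axis (not along the pixel's ray), 0 where there is no reading.
- get_calibration(name): a dict with "fx", "fy", "cx", "cy" (pixels), "origin" and "attitude" of the camera in the world. Camera axes: x right, y down, z forward; pixel columns grow to the right and rows downward; lengths in mm; the calibration is good to about 2 mm. A picture is of the moment at which its call begins. get_calibration takes no time and is no camera call.
- manip.sign_off(): hands the job in; it is judged then, once.
The state is a dict: "clock": time; "joints": joint angles; "qd": joint speeds; "effort": joint torques, N m; "eef_pos": TCP position; "eef_rot": TCP orientation; "wrist_force": force on the tool from outside, world axes, zero at the start; "moment": the same for the moment, N m; "finger_gap": finger opening in mm; "finger_force": force on a finger pad.
Only numpy, scipy, OpenCV 4.12 (cv2) and the standard library are available. Lean on these libraries where they do the work, as an engineer would, in place of code of your own. Each camera call takes 0.05 s, during which the arm holds its last target. There are 200 camera calls.

TASK

The bracket blank with the notched leg has failed inspection: bring it into the marking stand, flat on the bench and fully home against both fences with its leg on the open side, swing the punch arm fully in over it, and press the punch straight down on the scribed cross until its spring snaps and the cap stays down. Then let the punch rise, swing the arm well aside again, and leave the bracket in the stand against its fences. Do not disturb the plain bracket, the steel cylinder, the wooden case or the screwdriver.

Things in the scene. Friction and masses are not known exactly. Their poses are not given: they have to be found in the camera images.
- notched: Rejected aluminium angle bracket, loose, 0.28 kg: foot 80 x 110 x 8 mm (x, y, z), leg 8 mm thick standing on the -x edge (mid-plane x -36 mm), 110 long, up to 45 mm above the bench. A notch 60 wide, 15 mm deep in the middle of the leg's top (leg 30 mm high there) tells it from the plain one. Origin: centre of the foot's underside, z up; it starts flat, leg up.
- notched_mark (a point): Centre of the scribed cross on top of the notched bracket's foot, at x -8, y +12, z +8 mm in the bracket's frame. Axes as the bracket's.
- plain: The good bracket, loose: same sizes, material and cross as the notched one, but its 45 mm leg has a straight top edge without a notch. Origin: centre of the foot's underside. Leave alone.
- stand: Marking stand bolted to the bench; brackets slide on the bench itself (the dark sheet is flush). Origin: on the bench under the punch when the arm is fully in; z up. Two fences 18 mm high, 14 thick, make a corner: back face at x +48 (y -80 to +58), side face at y +43 mm (x -10 to +48); open to -x and -y. Column at x +85, y 0, behind the back fence; column and arm reach up to 100 mm.
- home (a point): Where the notched bracket's origin belongs when fully home: x +8, y -12 mm in the stand's frame, axes parallel to the stand's. Then its +x edge is on the back fence, its +y edge on the side fence, its leg (at x -28 mm in the stand's frame) on the open side and its cross over the stand's origin.
- swing_arm (a joint): Swing of the punch arm about the column, rad: 0 = fully in (stop, punch over the stand's origin), grows to 1.75 towards the stand's +y. Stays where left (friction, about 1.5 N at the punch). Punch at x = 85 - 85 cos(angle), y = 85 sin(angle) mm in the stand's frame. Arm 72 to 90 mm above the bench. Below about 1.1 rad it is in the way of a gripper bringing the bracket home.
- punch (a joint): How far the punch barrel with its point (18 mm across, pointed below) has slid down in the arm, m: 0 = raised, 0.018 = lower end. A light spring (3 to 5 N) raises it. With the arm in, the point meets the home bracket's foot at 0.014.
- cap (a joint): How far the handle cap is pressed down on the barrel against the hidden spring, m: 0 = cocked (as at the start), 0.0095 = end stop. It moves only once the point stands on something or the barrel is at its lower end. It takes about 4 N to start, 14 N at 0.002, then less; past 0.007 it snaps to the stop by itself and stays. Pressed less, it springs back. It fires once.
- cap_top (a point): Centre of the flat top of the punch's handle cap, a ringed steel cylinder 28 mm across, 44 mm high; 164 mm above the bench at rest. Moves with arm, barrel and cap (154.5 mm when snapped and risen).
- punch_point (a point): The point of the punch, 22 mm above the bench at rest.
- master: Upright steel reference cylinder, 52 mm across, 110 mm high, 1.4 kg, loose. Origin: centre of its underside. Leave alone.
- gauge_case: Closed wooden case 70 x 110 x 36.5 mm, loose. Origin: centre of its underside. Leave alone.
- driver: Screwdriver 170 mm long lying along its x axis, loose. Leave alone.
Things that resemble listed ones, but are neither listed nor needed, are in the scene too. Leave any pink or red look-alike of the notched alone.

How it is judged (in metres and radians):
On the way, in this order (a step that is already met when the one before it is completed fails the run):
1. the notched bracket is flat and fully home against both fences (cross within 4 mm of its place, square within 0.05 rad) (horizontal distance between notched_mark and stand below 0.004 m and angle between the x axis of notched and the x axis of stand, either way round below 0.05 rad and height (world z) of notched_mark below 0.011 m and angle between notched's own z axis and vertical below 0.05 rad), for 0.2 s.
2. the point of the still cocked punch stands on the cross (within 4 mm) (distance between punch_point and notched_mark below 0.004 m and value of joint cap below 0.004 m).
3. pressed on the cross, the punch has snapped (cap past 8 mm with its point within 4 mm of the cross) (distance between punch_point and notched_mark below 0.004 m and value of joint cap above 0.008 m).
At the end, for the whole second after the job is handed in: The notched bracket lies flat and still, home in the stand (cross within 4 mm of the stand's origin, square within 0.05 rad); the punch has been snapped on its cross, its cap stays down (over 8 mm), its barrel has risen (under 3 mm) and the arm is swung aside by more than 0.8 rad (all of step 1 and value of joint cap above 0.008 m and value of joint punch below 0.003 m and value of joint swing_arm above 0.8 rad and linear speed of notched below 0.01 m/s); the robot touches nothing.
It fails at once if the plain bracket is moved more than 15 mm or tipped (distance of plain from where it was at the start of the episode above 0.015 m or angle between plain's own z axis and vertical above 0.3 rad).
It fails at once if the steel cylinder is moved more than 15 mm or tipped (distance of master from where it was at the start of the episode above 0.015 m or angle between master's own z axis and vertical above 0.3 rad).
It fails at once if the wooden case is moved more than 15 mm or tipped (distance of gauge_case from where it was at the start of the episode above 0.015 m or angle between gauge_case's own z axis and vertical above 0.3 rad).
It fails at once if the screwdriver is moved more than 15 mm (distance of driver from where it was at the start of the episode above 0.015 m).
It also fails if it takes over 72 s, if anything falls off the work surface, if the arm or the gripper's body presses on something with over 40 N, if the wrist force passes 120 N, or if a joint passes its speed limit or range.

## Working session

There is one attempt and no reset: what is moved stays moved. The work goes in short steps, Python scripts to look and compute and a tool call to move; the robot and the scene stay as the last step left them, time stands still between calls to the robot, and variables do not carry over. Pictures are saved under pics/ and viewed, at most 10 in all, crops included, and the job is handed in when it is done.

Besides the shell and the picture viewer there is one more tool, called after "Request:" as a command line: name --argument value ..., lists and objects as JSON in quotes. jog_arm: Moves the arm, as the interface text tells. Its arguments: {"type":"object","properties":{"plan":{"type":"array"},"claw":{"type":"number"},"force":{"type":"number"}},"required":["plan"]}

```bash
mkdir -p pics
cat > h.py <<'E'
import numpy as np,cv2
from cell import manip,camera,get_calibration
def cal(n):
    c=get_calibration(n);A=np.array(c['attitude'],float)
    return c,A
def cloud(n):
    im,d=camera(n);c=get_calibration(n);A=np.array(c['attitude'],float)
    if A.shape!=(3,3):
        from scipy.spatial.transform import Rotation as R
        A=R.from_euler('xyz',A).as_matrix() if A.size==3 else R.from_quat(A).as_matrix()
    v,u=np.mgrid[:420,:560]
    P=np.stack([(u-c['cx'])/c['fx']*d,(v-c['cy'])/c['fy']*d,d],-1)@A.T+np.array(c['origin'])
    P[d==0]=np.nan
    return im,P
def save(n,im): cv2.imwrite('pics/'+n,cv2.cvtColor(im,cv2.COLOR_RGB2BGR))
E
python3 - <<'E'
from h import *
for n in('top','scene'):
    print(get_calibration(n)); im,P=cloud(n); save(n+'0.png',im); np.savez('/tmp/'+n,im=im,P=P)
    print(np.nanmin(P,axis=(0,1)),np.nanmax(P,axis=(0,1)))
print(manip.read_state())
E
```

```text
{'fx': 520.6170613095346, 'fy': 520.6170613095346, 'cx': 284.82532701782566, 'cy': 198.87677666733506, 'origin': array([ 438.68102236, -162.40174562, 1414.84733503]), 'attitude': array([-3.05998311e+00,  4.43241053e-04, -1.54963773e+00])}
[ -257.15971994 -1325.19155697  -771.91727055] [1503.83233356 1093.0193289   562.07779341]
{'fx': 480.1733800369232, 'fy': 480.1733800369232, 'cx': 279.3567017312798, 'cy': 214.26557775379004, 'origin': array([1481.3913952 , -683.7988306 ,  855.52744558]), 'attitude': array([-2.15409637, -0.01027934,  1.07371344])}
[-1402.71366224 -1067.04814071  -777.25603563] [1043.99335779 2424.55392749  593.61269085]
{'clock': 0.1, 'joints': array([ 1.19840980e+00,  3.00458341e-01,  1.52152293e+00, -3.18136471e-05,
        1.32066882e+00, -6.66116114e-02]), 'qd': array([ 0.00079112, -0.00103128, -0.0032769 ,  0.0009782 ,  0.00047793,
       -0.00019172]), 'effort': array([ 2.36034393e-03, -5.32644439e+01, -3.53288376e+01,  7.10271858e-02,
        2.34202738e-02, -5.48338028e-05]), 'eef_pos': array([165.4899133 , 524.23745736, 175.2179341 ]), 'eef_rot': array([-3.14053551e+00, -3.96383869e-05,  2.83582561e+00]), 'wrist_force': array([-0.52145235, -0.73049182,  0.05726508]), 'moment': array([0.01907685, 0.03071999, 0.01365451]), 'finger_force': 0.0, 'finger_gap': 93.68773506034734}
```

View pics/top0.png

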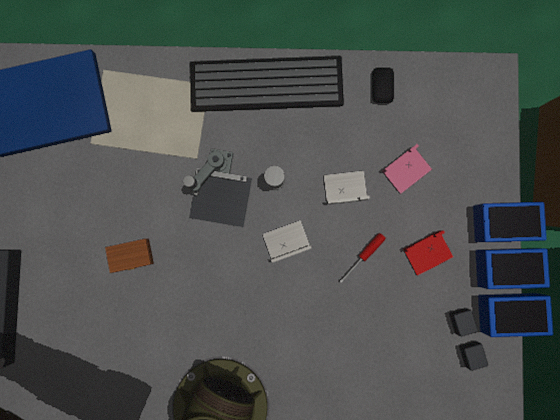

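View pics/scene0.png

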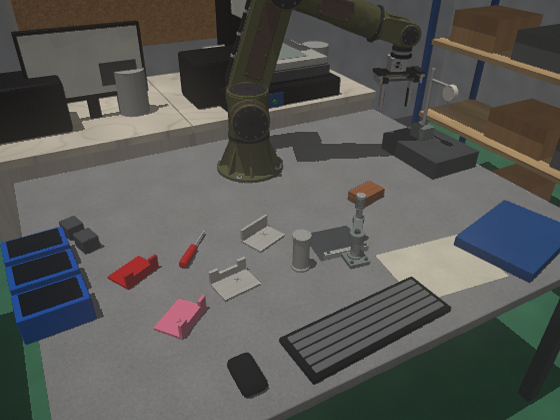

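The top view shows the notched bracket at (346,187) and the plain one at (287,242). The stand's sheet is at (220,200), its column at (217,160), and its arm is swung so the cap sits at (190,182). The scene view confirms the notch on the leg of the bracket at (235,280). Next I'll measure.

Run:
```python
from h import *
f=np.load('/tmp/top.npz');im,P=f['im'],f['P']
Z=P[...,2]
print('bench z',np.nanmedian(Z[250:300,200:300]), np.nanmedian(Z[205:215,320:370]))
def rect(m,name):
    c=max(cv2.findContours(m.astype(np.uint8),cv2.RETR_EXTERNAL,cv2.CHAIN_APPROX_NONE)[0],key=cv2.contourArea)
    mm=np.zeros(m.shape,np.uint8);cv2.drawContours(mm,[c],-1,1,-1)
    q=P[(mm>0)&m&~np.isnan(Z)][:,:2].astype(np.float32);r=cv2.minAreaRect(q);print(name,len(q),r,q.mean(0))
g=im.min(-1)
def win(r0,r1,c0,c1):
    w=np.zeros(Z.shape,bool);w[r0:r1,c0:c1]=1;return w
for nm,w in(('notched',win(160,212,315,375)),('plain',win(215,268,255,318))):
    rect(w&(Z>4)&(Z<20),nm+' foot'); rect(w&(Z>22)&(Z<55),nm+' leg'); rect(w&(g>120),nm+' bright')
w=win(140,230,175,260)
for a,b in((10,27),(60,98),(135,180)): rect(w&(Z>a)&(Z<b),f'stand z{a}-{b}')
rect(w&(im.max(-1)<72)&(Z<8),'sheet')
rect(win(155,200,255,300)&(Z>90)&(Z<125),'master'); rect(win(230,280,95,160)&(Z>25)&(Z<50),'case')
def crop(n,I,r0,r1,c0,c1,k): save(n,cv2.resize(I[r0:r1,c0:c1],None,fx=k,fy=k,interpolation=cv2.INTER_CUBIC))
crop('c1.png',im,140,270,175,385,3.8)
crop('c2.png',np.load('/tmp/scene.npz')['im'],180,310,200,400,4)
```

```text
bench z 0.8741225434320086 0.6933034820606281
notched foot 1042 ((591.3059692382812, -319.03076171875), (91.6965103149414, 126.89088439941406), 6.0986247062683105) [ 595.28217 -320.20084]
notched leg 143 ((554.3430786132812, -325.82257080078125), (8.638681411743164, 108.89957427978516), 7.981905937194824) [ 554.29486 -325.68893]
notched bright 1130 ((590.8361206054688, -326.44757080078125), (79.6985855102539, 118.38155364990234), 7.6970391273498535) [ 590.5345  -322.09012]
plain foot 1056 ((446.1490783691406, -164.27523803710938), (78.51370239257812, 123.08219146728516), 17.322416305541992) [ 446.11884 -163.17694]
plain leg 139 ((408.30230712890625, -177.10498046875), (8.128595352172852, 109.17549133300781), 21.22217559814453) [ 408.62488 -177.35458]
plain bright 1155 ((440.6318359375, -166.18283081054688), (82.03410339355469, 110.50040435791016), 21.186616897583008) [ 442.04233 -164.7775 ]
stand z10-27 429 ((643.5643310546875, -2.499420166015625), (110.99176025390625, 73.85628509521484), 81.39826202392578) [634.83673     1.3296102]
stand z60-98 455 ((613.1469116210938, 42.6917724609375), (42.04795837402344, 121.2226791381836), 58.309417724609375) [619.8602    40.437027]
stand z135-180 129 ((580.7380981445312, 74.23648071289062), (27.230493545532227, 26.137237548828125), 14.005565643310547) [579.99493  73.14454]
sheet 2354 ((556.4304809570312, 34.526031494140625), (184.13174438476562, 134.91798400878906), 81.603271484375) [546.37396  16.75279]
master 322 ((604.6427001953125, -130.26498413085938), (50.44275665283203, 48.58595275878906), 44.95592498779297) [ 604.5202  -130.01912]
case 1140 ((393.7597961425781, 252.3037109375), (71.91785430908203, 111.96000671386719), 13.533016204833984) [394.45944 251.4386 ]
```

View pics/c1.png

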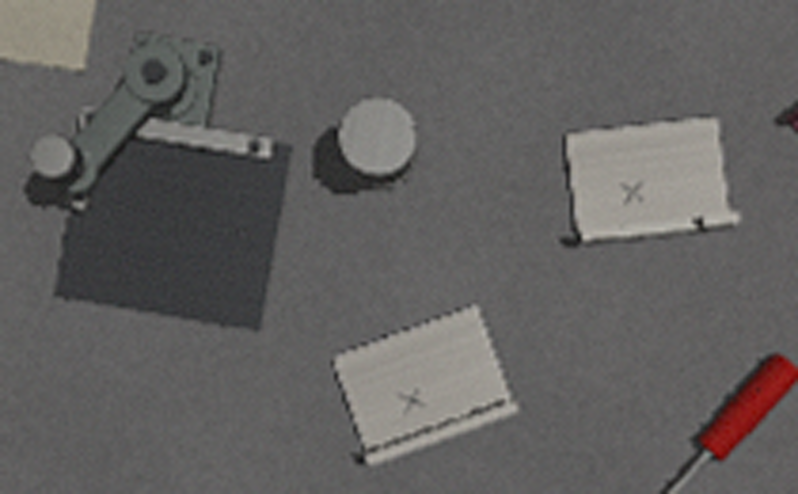

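View pics/c2.png

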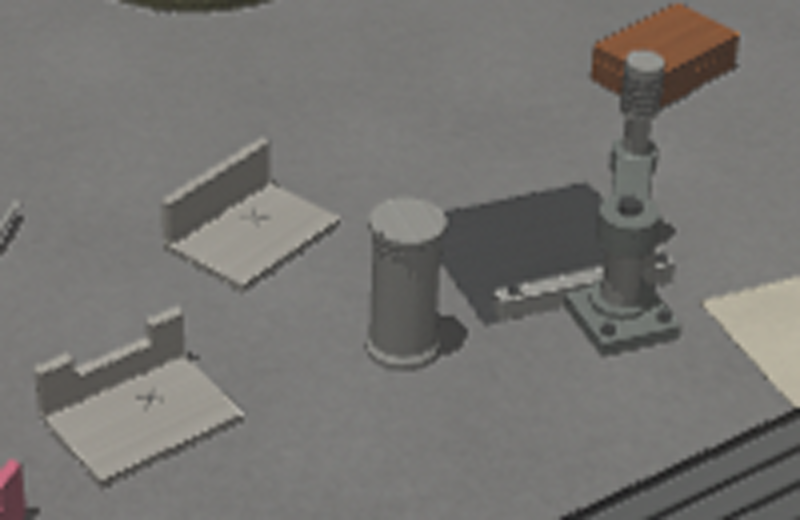

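The crops show the notched bracket's cross at crop-1 (632,192), the leg on its -x side, the column boss at crop-1 (154,71) and the cap at (53,157). The arm is partly in, so I'll refine the stand's pose from the fence, column and cap.

```bash
cat >> h.py <<'E'
def ray(n,u,v,z):
    from scipy.spatial.transform import Rotation as R
    c=get_calibration(n);A=R.from_euler('xyz',c['attitude']).as_matrix()
    d=A@np.array([(u-c['cx'])/c['fx'],(v-c['cy'])/c['fy'],1]);o=np.array(c['origin']);return o+d*(z-o[2])/d[2]
E
python3 - <<'E'
from h import *
f=np.load('/tmp/top.npz');im,P=f['im'],f['P'];Z=P[...,2]
print('cross',ray('top',175+632.5/3.8-.4,140+192/3.8-.4,8)[:2])
col=ray('top',175+154/3.8-.4,140+71/3.8-.4,93)[:2];cap=ray('top',175+53/3.8-.4,140+157/3.8-.4,164)[:2]
print('col',col,'cap',cap,np.hypot(*(cap-col)))
w=np.zeros(Z.shape,bool);w[165:185,215:248]=1
m=w&(im.min(-1)>125)
q=P[m];print(len(q),np.nanmedian(q[:,2]))
pts=np.array([ray('top',u,v,18)[:2] for v,u in np.argwhere(m)],np.float32)
print('fence',cv2.minAreaRect(pts))
c=max(cv2.findContours(m.astype(np.uint8),0,1)[0],key=cv2.contourArea)
for u in range(218,246,4):
    r=np.where(m[:,u])[0]
    if len(r): print(u,r.min(),r.max(),ray('top',u,r.min()-.5,18)[:2].round(1),ray('top',u,r.max()+.5,18)[:2].round(1))
# column top heights
for t in((157,218),(159,215),(165,210),(181,188)): print(t,P[t].round(1))
s=np.load('/tmp/scene.npz');
print('scene cross',ray('scene',200+150/4-.4,180+399/4-.4,8)[:2])
print('scene cap',ray('scene',200+645/4-.4,180+62/4-.4,164)[:2],'col',ray('scene',200+630/4-.4,180+206/4-.4,93)[:2])
E
```

```text
cross [ 580.76420243 -311.44242494]
col [647.38834637  21.34806142] cap [579.59743476  73.95519844] 85.80861589178862
94 19.336334920221816
fence ((612.6569213867188, -10.05904769897461), (83.72714233398438, 11.61467456817627), 81.6988525390625)
218 173 175 [620.6  22.8] [612.4  22.5]
222 174 176 [618.1  11.9] [610.   11.6]
226 174 177 [618.3   1.1] [607.5   0.7]
230 175 177 [615.8  -9.8] [607.7 -10.1]
234 175 178 [616.1 -20.6] [605.2 -21. ]
238 175 179 [616.3 -31.5] [602.7 -31.8]
(157, 218) [650.6  13.8  94.9]
(159, 215) [644.7  20.8  98.6]
(165, 210) [629.8  34.   92.4]
(181, 188) [579.4  75.3 163.8]
scene cross [ 580.38874481 -312.72318897]
scene cap [583.62107036  70.27943337] col [642.03721739  23.35729379]
```

Stand: origin about (562,34), yaw about -8.4°. The arm is at about 0.51 rad. The bracket origin is about (590,-321), yaw +8°. First I'll straddle the cap and swing the arm out.

Request:
jog_arm --plan '[0.413, -0.451, 0.034, 0, 0, -30, 0.413, -0.451, 0.034, 0, 0, -30, 0.413, -0.451, 0.034, 0, 0, -30, 0.413, -0.451, 0.034, 0, 0, -30, 0.413, -0.451, 0.034, 0, 0, -30, 0.413, -0.451, 0.034, 0, 0, -30, 0.413, -0.451, 0.034, 0, 0, -30, 0.413, -0.451, 0.034, 0, 0, -30, 0.413, -0.451, 0.034, 0, 0, -30, 0.413, -0.451, 0.034, 0, 0, -30, 0.413, -0.451, 0.034, 0, 0, -30, 0.413, -0.451, 0.034, 0, 0, -30, 0.413, -0.451, 0.034, 0, 0, -30, 0.413, -0.451, 0.034, 0, 0, -30, 0.413, -0.451, 0.034, 0, 0, -30, 0.413, -0.451, 0.034, 0, 0, -30]' --claw 0.056

```text
clock: 1.7
eef_pos: [577.8, 74.8, 209.9]
eef_rot: [3.142, -0.0, 2.314]
wrist_force: [0.3, -0.3, -0.2]
finger_gap: 56.1
finger_force: 0.0
```

Request:
jog_arm --plan '[0, 0, -0.04, 0, 0, 0, 0, 0, -0.074, 0, 0, 0, 0, 0, -0.074, 0, 0, 0, 0.009, 0.009, -0.074, 0, 0, -4, 0.018, 0.017, -0.074, 0, 0, -8, 0.025, 0.022, -0.074, 0, 0, -13, 0.033, 0.026, -0.074, 0, 0, -18, 0.04, 0.029, -0.074, 0, 0, -22, 0.049, 0.031, -0.074, 0, 0, -27, 0.057, 0.0325, -0.074, 0, 0, -32, 0.0655, 0.033, -0.074, 0, 0, -37, 0.074, 0.0325, -0.074, 0, 0, -41, 0.0825, 0.032, -0.074, 0, 0, -45, 0.0825, 0.032, -0.074, 0, 0, -45, 0.0825, 0.032, -0.074, 0, 0, -45, 0.0795, 0.032, -0.074, 0, 0, -45, 0.0795, 0.032, -0.03, 0, 0, -45, 0.0795, 0.032, 0.01, 0, 0, -45, 0.0795, 0.032, 0.01, 0, 0, -45]'

```text
clock: 3.6
eef_pos: [659.3, 105.9, 226.8]
eef_rot: [3.132, -0.001, 1.528]
wrist_force: [-0.3, -0.3, 0.7]
finger_gap: 56.1
finger_force: 0.0
```

Run:
```python
from h import *
im,P=cloud('scene');Z=P[...,2]
print(manip.read_state()['eef_pos'])
m=np.zeros(Z.shape,np.uint8);m[190:280,320:420]=1
q=P[(m>0)&(Z>155)&(Z<168)];print(len(q),q.mean(0) if len(q) else 0)
q=P[(m>0)&(Z>75)&(Z<96)];print(len(q),cv2.minAreaRect(q[:,:2].astype(np.float32)))
save('s1.png',cv2.resize(im[150:300,250:450],None,fx=4,fy=4))
```

```text
[658.55667952 105.76105405 223.15573242]
57 [582.20006479  71.5884958  160.29786785]
302 ((617.4248657226562, 46.563812255859375), (41.473609924316406, 123.10892486572266), 47.27594757080078)
```

View pics/s1.png

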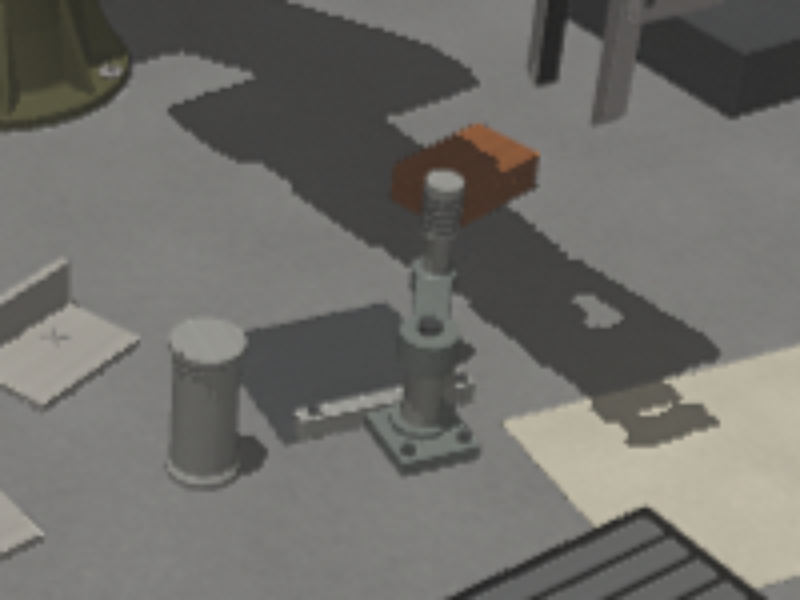

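The picture shows the cap still at about (361,195), so the arm did not swing. I'll check where the fingers really are before moving again.

Run:
```python
from h import *
from scipy.spatial.transform import Rotation as R
def proj(n,p):
    c=get_calibration(n);A=R.from_euler('xyz',c['attitude']).as_matrix();q=A.T@(np.array(p)-c['origin']);return q[0]/q[2]*c['fx']+c['cx'],q[1]/q[2]*c['fy']+c['cy']
s=manip.read_state();print(s['clock'],s['eef_pos'],s['eef_rot'])
p=s['eef_pos'];a=s['eef_rot'][2];y=np.array([np.sin(a),-np.cos(a),0])
for n in('scene','top'): print(n,proj(n,p),proj(n,p+34*y),proj(n,p-34*y))
im,P=cloud('scene');t,_=cloud('top')
save('s2.png',np.vstack([cv2.resize(im[80:280,270:530],None,fx=2.3,fy=2.3)[:300,:560],cv2.resize(t[100:250,120:400],None,fx=2,fy=2)]))
```

```text
3.65 [658.55667952 105.76105405 223.15573242] [ 3.13630330e+00 -7.95129673e-04  1.52807481e+00]
scene (np.float64(391.1185728697273), np.float64(185.72515383270928)) (np.float64(399.1711241318898), np.float64(191.69365813481897)) (np.float64(383.3824949540598), np.float64(179.991217739924))
top (np.float64(171.34558764215382), np.float64(143.80587658479084)) (np.float64(172.53976443552017), np.float64(129.3691458515358)) (np.float64(170.1459234358528), np.float64(158.30894615782177))
```

View pics/s2.png

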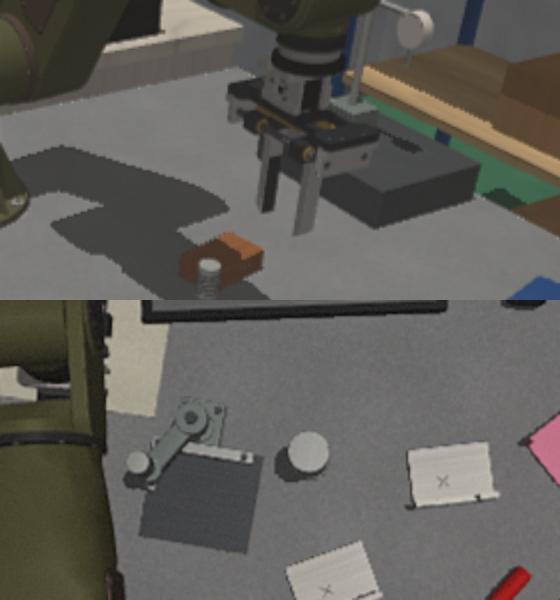

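The fingertips appear about 10 px above where the TCP projects. I'll measure them with depth.

Run:
```python
from h import *
im,P=cloud('scene')
w=np.zeros(P.shape[:2],bool);w[140:190,375:415]=1
q=w&(P[...,2]>150)&(P[...,0]>600)
print(q.sum())
for c in range(378,412,3):
    r=np.where(q[:,c])[0]
    if len(r): print(c,r.max(),P[r.max(),c].round(1),P[r.max()-4,c].round(1))
s=manip.read_state();print(s['clock'],s['eef_pos'],s['eef_rot'],s['joints'],s['qd'])
```

```text
819
381 170 [622.2  95.9 255.2] [621.3  94.7 267. ]
384 173 [633.   98.  250.8] [625.9 102.5 258.3]
387 172 [632.6 108.3 251.1] [632.4 106.4 263.4]
390 160 [628.2 116.6 282.6] [631.4 111.4 296.9]
393 144 [669.7  79.4 353.8] [628.6 116.  340. ]
396 150 [692.4  70.7 349.3] [689.1  71.8 358.3]
399 183 [693.9  97.2 251.6] [695.5  93.3 265. ]
402 182 [699.4 101.4 256.2] [700.8  97.7 269.3]
405 181 [699.6 111.  256.6] [699.2 109.  268.6]
408 165 [701.2 110.  303.3] [697.4 111.5 312.3]
411 158 [738.6  77.6 346.9] [737.6  76.3 357.2]
3.8 [657.37708867 105.51759117 218.48637082] [-3.13957718e+00  3.23410801e-04  1.52745362e+00] [ 1.04166274e-01  5.47190160e-01  1.07681478e+00 -2.37053623e-05
  1.51962883e+00  1.47510540e-01] [-0.00066138  0.01155045 -0.00096568 -0.00074808  0.00239892  0.00156877]
```

Request:
jog_arm --plan '[0, 0, 0.03, 0, 0, 0, 0, 0, 0.03, 0, 0, 0, 0, 0, 0.03, 0, 0, 0, 0, 0, 0.03, 0, 0, 0, 0, 0, 0.03, 0, 0, 0, 0, 0, 0.03, 0, 0, 0, 0, 0, 0.03, 0, 0, 0, 0, 0, 0.03, 0, 0, 0, 0, 0, 0.03, 0, 0, 0, 0, 0, 0.03, 0, 0, 0, 0, 0, 0.03, 0, 0, 0, 0, 0, 0.03, 0, 0, 0]' --claw 0.0

```text
clock: 5.0
eef_pos: [658.1, 105.5, 249.7]
eef_rot: [-3.142, 0.0, 1.527]
wrist_force: [-0.7, 0.6, 0.6]
finger_gap: 0.2
finger_force: 0.0
```

```bash
cat >> h.py <<'E'
def tips():
    im,P=cloud('scene');s=manip.read_state();p=s['eef_pos']
    q=(abs(P-p)[...,0]<60)&(abs(P-p)[...,1]<60)&(abs(P[...,2]-p[2])<70)
    o=[]
    for c in np.where(q.any(0))[0]:
        r=np.where(q[:,c])[0].max(); o.append((c,r,*P[r,c].round(0)))
    print(s['clock'],p,s['finger_gap']);print([tuple(map(int,t)) for t in o if o])
    z=P[q][:,2];print(np.histogram(z,10))
    return im
E
python3 - <<'E'
from h import *
im=tips();save('s3.png',cv2.resize(im[80:280,270:530],None,fx=3,fy=3))
E
```

```text
5.05 [658.08551607 105.46730757 249.77223317] 0.474261096580291
[(389, 164, 648, 96, 285), (390, 167, 655, 95, 280), (391, 168, 658, 96, 278), (392, 168, 660, 98, 278), (393, 168, 669, 93, 284), (394, 168, 666, 99, 281), (395, 168, 663, 105, 278), (396, 167, 669, 102, 285), (397, 167, 668, 107, 283), (398, 167, 666, 112, 280), (399, 166, 674, 107, 288), (400, 165, 672, 112, 289), (401, 161, 674, 111, 302), (402, 155, 674, 111, 319)]
(array([ 7, 11, 17, 18, 17, 16, 20, 19, 18, 18]), array([277.75320173, 281.93155068, 286.10989964, 290.2882486 ,
       294.46659756, 298.64494651, 302.82329547, 307.00164443,
       311.17999339, 315.35834234, 319.5366913 ]))
```

View pics/s3.png

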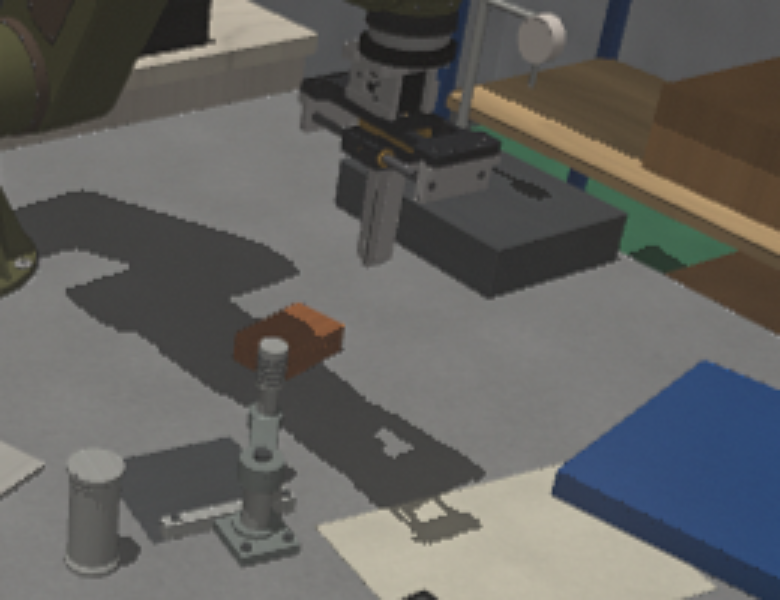

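The tips are about 28 mm above the reported TCP z: 278 measured against 250 read. x and y agree. So the first sweep passed just over the cap. I'll repeat it with z corrected.

Request:
jog_arm --plan '[-0.0795, -0.032, 0, 0, 0, 45, -0.0795, -0.032, 0, 0, 0, 45, -0.0795, -0.032, 0, 0, 0, 45, -0.0795, -0.032, 0, 0, 0, 45, -0.0795, -0.032, 0, 0, 0, 45, -0.0795, -0.032, 0, 0, 0, 45, -0.0795, -0.032, 0, 0, 0, 45, -0.0795, -0.032, -0.03, 0, 0, 45, -0.0795, -0.032, -0.06, 0, 0, 45, -0.0795, -0.032, -0.09, 0, 0, 45, -0.0795, -0.032, -0.12, 0, 0, 45, -0.0795, -0.032, -0.144, 0, 0, 45, -0.0795, -0.032, -0.144, 0, 0, 45, -0.0795, -0.032, -0.144, 0, 0, 45]' --claw 0.056

```text
clock: 6.45
eef_pos: [578.8, 73.5, 106.6]
eef_rot: [3.141, 0.0, 2.311]
wrist_force: [1.0, -0.5, 0.5]
finger_gap: 56.2
finger_force: 0.0
```

Request:
jog_arm --plan '[0.009, 0.009, 0, 0, 0, -4, 0.018, 0.017, 0, 0, 0, -8, 0.025, 0.022, 0, 0, 0, -13, 0.033, 0.026, 0, 0, 0, -18, 0.04, 0.029, 0, 0, 0, -22, 0.049, 0.031, 0, 0, 0, -27, 0.057, 0.0325, 0, 0, 0, -32, 0.0655, 0.033, 0, 0, 0, -37, 0.074, 0.0325, 0, 0, 0, -41, 0.0825, 0.032, 0, 0, 0, -45, 0.0825, 0.032, 0, 0, 0, -45, 0.0825, 0.032, 0, 0, 0, -45]'

```text
clock: 7.65
eef_pos: [661.4, 105.5, 106.9]
eef_rot: [3.14, -0.0, 1.529]
wrist_force: [-0.3, 0.1, -0.1]
finger_gap: 56.1
finger_force: 0.0
```

Request:
jog_arm --plan '[-0.006, 0, 0, 0, 0, 0, -0.006, 0, 0, 0, 0, 0, -0.006, 0, 0.04, 0, 0, 0, -0.006, 0, 0.09, 0, 0, 0, -0.006, 0, 0.12, 0, 0, 0, -0.006, 0, 0.12, 0, 0, 0]'

```text
clock: 8.25
eef_pos: [656.3, 105.7, 231.4]
eef_rot: [3.133, -0.001, 1.527]
wrist_force: [0.4, 0.6, -0.6]
finger_gap: 55.9
finger_force: 0.0
```

Run:
```python
from h import *
im,P=cloud('scene');Z=P[...,2]
m=np.zeros(Z.shape,np.uint8);m[180:280,320:420]=1
for a,b in((150,168),(75,96)):
    q=P[(m>0)&(Z>a)&(Z<b)&(P[...,1]<130)];print(len(q),q.mean(0),cv2.minAreaRect(q[:,:2].astype(np.float32)))
```

```text
77 [654.22932451 101.96456868 159.055649  ] ((653.0166015625, 104.34709167480469), (24.346267700195312, 28.398279190063477), 9.115645408630371)
383 [654.03694523  52.28094581  86.13232059] ((651.626708984375, 60.015037536621094), (124.02730560302734, 42.906280517578125), 82.1939697265625)
```

The arm is now at about 1.5 rad. On to the notched leg.

Request:
jog_arm --plan '[-0.1007, -0.4323, 0, 0, 0, 10.5, -0.1007, -0.4323, 0, 0, 0, 10.5, -0.1007, -0.4323, 0, 0, 0, 10.5, -0.1007, -0.4323, 0, 0, 0, 10.5, -0.1007, -0.4323, 0, 0, 0, 10.5, -0.1007, -0.4323, 0, 0, 0, 10.5, -0.1007, -0.4323, 0, 0, 0, 10.5, -0.1007, -0.4323, 0, 0, 0, 10.5, -0.1007, -0.4323, 0, 0, 0, 10.5, -0.1007, -0.4323, 0, 0, 0, 10.5, -0.1007, -0.4323, 0, 0, 0, 10.5, -0.1007, -0.4323, 0, 0, 0, 10.5, -0.1007, -0.4323, -0.05, 0, 0, 10.5, -0.1007, -0.4323, -0.1, 0, 0, 10.5, -0.1007, -0.4323, -0.15, 0, 0, 10.5, -0.1007, -0.4323, -0.186, 0, 0, 10.5, -0.1007, -0.4323, -0.186, 0, 0, 10.5, -0.1007, -0.4323, -0.186, 0, 0, 10.5]' --claw 0.046

```text
clock: 10.1
eef_pos: [555.1, -326.1, 41.0]
eef_rot: [3.141, 0.0, 1.711]
wrist_force: [0.4, 0.5, 0.9]
finger_gap: 46.1
finger_force: 0.0
```

Run:
```python
from h import *
im=tips()
save('s4.png',cv2.resize(im[180:310,170:330],None,fx=4.5,fy=4.5))
```

```text
10.15 [ 555.65379376 -326.7000227    42.17435485] 45.694012044136784
[(200, 273, 496, -386, -4), (201, 274, 502, -385, -4), (202, 276, 511, -386, -4), (203, 278, 518, -386, -5), (204, 279, 526, -386, -3), (205, 280, 534, -386, 0), (206, 283, 541, -386, -5), (207, 284, 546, -385, -5), (208, 285, 550, -384, -6), (209, 287, 564, -387, -1), (210, 289, 571, -387, -2), (211, 290, 575, -386, -3), (212, 291, 580, -384, -3), (213, 294, 592, -386, -3), (214, 295, 596, -386, -3), (215, 296, 599, -384, -5), (216, 298, 612, -386, 0), (217, 298, 615, -385, 2), (218, 298, 612, -381, -2), (219, 298, 615, -379, -1), (220, 298, 615, -377, -2), (221, 297, 614, -373, -1), (222, 294, 613, -370, 7), (223, 294, 613, -367, 6), (224, 294, 614, -365, 5), (225, 294, 612, -361, 3), (226, 293, 613, -359, 6), (227, 293, 615, -357, 7), (228, 292, 615, -354, 9), (229, 291, 609, -349, 5), (230, 292, 614, -348, 6), (231, 291, 613, -345, 6), (232, 290, 609, -340, 5), (233, 291, 615, -340, 6), (234, 290, 611, -335, 4), (235, 290, 615, -334, 7), (236, 290, 614, -331, 5), (237, 289, 612, -327, 6), (238, 289, 614, -325, 6), (239, 289, 615, -323, 6), (240, 288, 614, -320, 7), (241, 288, 613, -316, 5), (242, 288, 616, -315, 6), (243, 287, 615, -312, 8), (244, 287, 614, -308, 6), (245, 287, 614, -305, 5), (246, 286, 613, -302, 6), (247, 286, 614, -300, 5), (248, 286, 613, -296, 4), (249, 285, 612, -293, 5), (250, 285, 615, -291, 6), (251, 284, 610, -286, 4), (252, 284, 614, -285, 6), (253, 285, 615, -283, 3), (254, 283, 615, -280, 9), (255, 283, 614, -276, 6), (256, 282, 609, -271, 3), (257, 282, 611, -269, 5), (258, 282, 613, -267, 6)]
(array([531, 467, 156,  78,  42,   1,  20,  58,  65,  60]), array([ -5.93402384,   5.87354605,  17.68111594,  29.48868583,
        41.29625572,  53.10382561,  64.9113955 ,  76.71896539,
        88.52653528, 100.33410517, 112.14167506]))
```

View pics/s4.png

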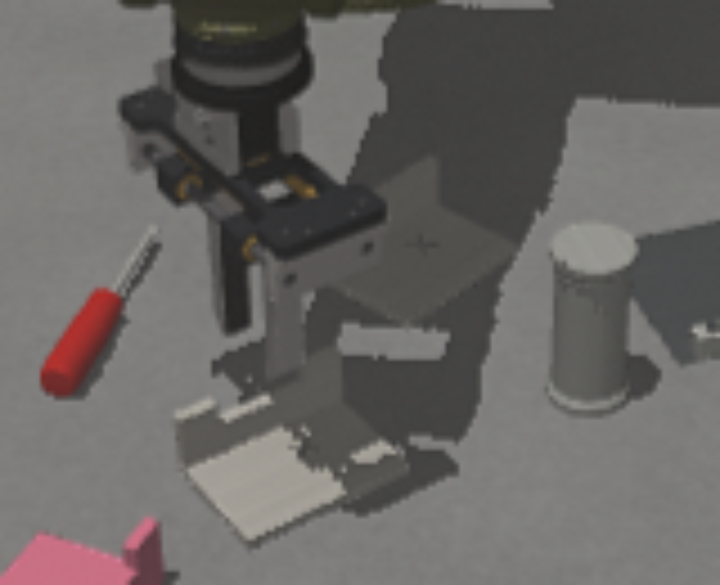

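The fingers straddle the leg at the notch, with tips at about z 68 (read 41, so the +27 holds). Descending to a tip height of about 13 mm.

Request:
jog_arm --plan '[0, 0, -0.02, 0, 0, 0, 0, 0, -0.035, 0, 0, 0, 0, 0, -0.042, 0, 0, 0, 0, 0, -0.046, 0, 0, 0, 0, 0, -0.05, 0, 0, 0, 0, 0, -0.053, 0, 0, 0, 0, 0, -0.053, 0, 0, 0, 0, 0, -0.053, 0, 0, 0]'

```text
clock: 10.95
eef_pos: [554.5, -326.9, -13.0]
eef_rot: [3.141, 0.0, 1.71]
wrist_force: [1.2, -1.4, -0.4]
finger_gap: 45.8
finger_force: 0.0
```

Request:
jog_arm --plan '[0, 0, 0, 0, 0, 0, 0, 0, 0, 0, 0, 0, 0, 0, 0, 0, 0, 0, 0, 0, 0, 0, 0, 0, 0, 0, 0, 0, 0, 0, 0, 0, 0, 0, 0, 0, 0, 0, 0, 0, 0, 0, 0, 0, 0, 0, 0, 0, 0, 0, 0, 0, 0, 0, 0, 0, 0, 0, 0, 0]' --claw 0.0 --force 40

```text
clock: 11.95
eef_pos: [554.3, -326.9, -13.2]
eef_rot: [-3.142, 0.0, 1.71]
wrist_force: [-3.5, 0.5, 1.5]
finger_gap: 7.8
finger_force: 40.0
```

Gripped: the gap is 7.8 mm. Lift, carry, and hover in front of the stand.

Request:
jog_arm --plan '[0, 0, 0.02, 0, 0, 0, 0, 0, 0.05, 0, 0, 0, 0, 0, 0.09, 0, 0, 0, 0, 0, 0.13, 0, 0, 0, 0, 0, 0.15, 0, 0, 0, -0.02, 0.03, 0.15, 0, 0, -2, -0.03, 0.07, 0.15, 0, 0, -4, -0.044, 0.11, 0.15, 0, 0, -6, -0.044, 0.15, 0.15, 0, 0, -8, -0.044, 0.19, 0.15, 0, 0, -10, -0.044, 0.23, 0.15, 0, 0, -12, -0.044, 0.27, 0.15, 0, 0, -14, -0.044, 0.31, 0.15, 0, 0, -16, -0.044, 0.341, 0.15, 0, 0, -16.4, -0.044, 0.341, 0.15, 0, 0, -16.4, -0.044, 0.341, 0.11, 0, 0, -16.4, -0.044, 0.341, 0.07, 0, 0, -16.4, -0.044, 0.341, 0.04, 0, 0, -16.4, -0.044, 0.341, 0.03, 0, 0, -16.4, -0.044, 0.341, 0.03, 0, 0, -16.4]'

```text
clock: 13.95
eef_pos: [509.9, 13.9, 15.9]
eef_rot: [-3.139, 0.0, 1.423]
wrist_force: [0.2, -0.5, -2.1]
finger_gap: 7.9
finger_force: 40.0
```

Run:
```python
from h import *
a,_=cloud('scene');t,_=cloud('top')
save('s5.png',np.vstack([cv2.resize(a[160:290,220:400],None,fx=3,fy=3)[:,:540],cv2.resize(t[140:240,160:300],(540,386))])[:600])
```

```text
(no output)
```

View pics/s5.png

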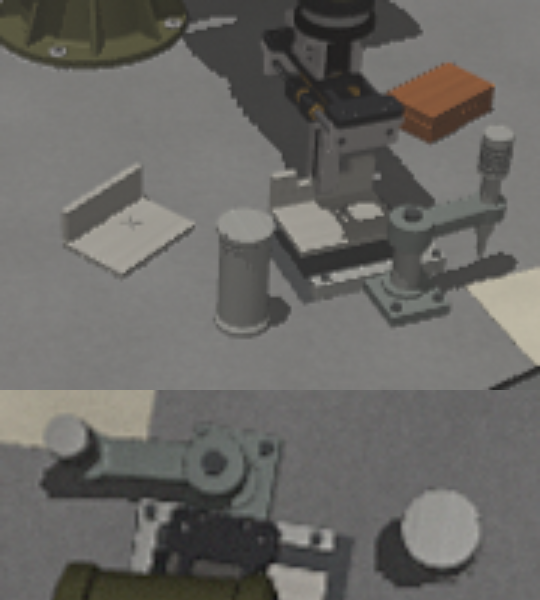

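The bracket hangs level just short of both fences, and the arm is clear. Lowering, then sliding to the back fence in small steps.

Request:
jog_arm --plan '[0, 0, -0.015, 0, 0, 0, 0, 0, -0.025, 0, 0, 0, 0, 0, -0.03, 0, 0, 0, 0, 0, -0.03, 0, 0, 0, 0.004, -0.0006, -0.03, 0, 0, 0, 0.008, -0.0012, -0.03, 0, 0, 0, 0.012, -0.0018, -0.03, 0, 0, 0, 0.015, -0.0022, -0.03, 0, 0, 0, 0.015, -0.0022, -0.03, 0, 0, 0, 0.015, -0.0022, -0.03, 0, 0, 0]'

```text
clock: 15.05
eef_pos: [525.3, 12.0, -13.3]
eef_rot: [-3.141, 0.0, 1.424]
wrist_force: [0.9, 0.1, -3.7]
finger_gap: 7.9
finger_force: 40.0
```

Request:
jog_arm --plan '[0.001, -0.0001, 0, 0, 0, 0, 0.002, -0.0003, 0, 0, 0, 0, 0.003, -0.0004, 0, 0, 0, 0, 0.004, -0.0006, 0, 0, 0, 0, 0.004, -0.0006, 0, 0, 0, 0]'

```text
clock: 15.55
eef_pos: [528.2, 11.6, -13.4]
eef_rot: [-3.138, 0.0, 1.424]
wrist_force: [-9.2, 1.3, 2.8]
finger_gap: 7.7
finger_force: 40.0
```

Request:
jog_arm --plan '[0.0006, 0.004, 0, 0, 0, 0, 0.0012, 0.008, 0, 0, 0, 0, 0.0016, 0.011, 0, 0, 0, 0, 0.0016, 0.011, 0, 0, 0, 0, 0.0016, 0.011, 0, 0, 0, 0]'

```text
clock: 16.05
eef_pos: [529.4, 21.9, -13.4]
eef_rot: [-3.138, 0.001, 1.424]
wrist_force: [-11.1, -5.5, 5.5]
finger_gap: 7.6
finger_force: 40.0
```

Request:
jog_arm --plan '[0.0002, 0.001, 0, 0, 0, 0, 0.0003, 0.002, 0, 0, 0, 0, 0.0003, 0.002, 0, 0, 0, 0, 0.0003, 0.002, 0, 0, 0, 0]'

```text
clock: 16.45
eef_pos: [529.7, 23.5, -13.4]
eef_rot: [-3.138, 0.002, 1.424]
wrist_force: [-12.2, -7.7, 5.0]
finger_gap: 7.7
finger_force: 40.0
```

Request:
jog_arm --plan '[0.0001, 0.001, 0, 0, 0, 0, 0.0003, 0.002, 0, 0, 0, 0, 0.0003, 0.002, 0, 0, 0, 0, 0.0003, 0.002, 0, 0, 0, 0]'

```text
clock: 16.85
eef_pos: [529.9, 25.4, -13.4]
eef_rot: [-3.138, 0.002, 1.424]
wrist_force: [-11.8, -7.9, 4.7]
finger_gap: 7.7
finger_force: 40.0
```

Request:
jog_arm --plan '[0.0001, 0.001, 0, 0, 0, 0, 0.0003, 0.002, 0, 0, 0, 0, 0.0003, 0.002, 0, 0, 0, 0, 0.0003, 0.002, 0, 0, 0, 0]'

```text
clock: 17.25
eef_pos: [530.0, 26.3, -13.4]
eef_rot: [-3.137, 0.003, 1.424]
wrist_force: [-14.1, -16.9, 7.5]
finger_gap: 7.7
finger_force: 40.0
```

Both fences are in contact. Release, raise and check.

Request:
jog_arm --plan '[0, 0, 0, 0, 0, 0, 0, 0, 0, 0, 0, 0, 0, 0, 0, 0, 0, 0, 0, 0, 0, 0, 0, 0, 0, 0, 0, 0, 0, 0, 0, 0, 0, 0, 0, 0, 0, 0, 0, 0, 0, 0]' --claw 0.03

```text
clock: 17.95
eef_pos: [531.9, 28.4, -13.2]
eef_rot: [3.142, -0.0, 1.424]
wrist_force: [0.7, -0.0, 0.9]
finger_gap: 30.3
finger_force: 0.0
```

Request:
jog_arm --plan '[0, 0, 0.02, 0, 0, 0, 0, 0, 0.05, 0, 0, 0, 0, 0, 0.1, 0, 0, 0, 0, 0, 0.15, 0, 0, 0, 0, 0, 0.2, 0, 0, 0, 0, 0, 0.24, 0, 0, 0, 0, 0, 0.24, 0, 0, 0]'

```text
clock: 18.65
eef_pos: [533.7, 28.4, 232.5]
eef_rot: [3.133, -0.001, 1.424]
wrist_force: [0.5, 0.3, -0.7]
finger_gap: 29.8
finger_force: 0.0
```

Run:
```python
from h import *
im,P=cloud('scene');np.savez('/tmp/s6',im=im,P=P)
save('s6.png',cv2.resize(im[170:280,270:400],None,fx=5.4,fy=5.4,interpolation=cv2.INTER_CUBIC))
```

```text
(no output)
```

View pics/s6.png

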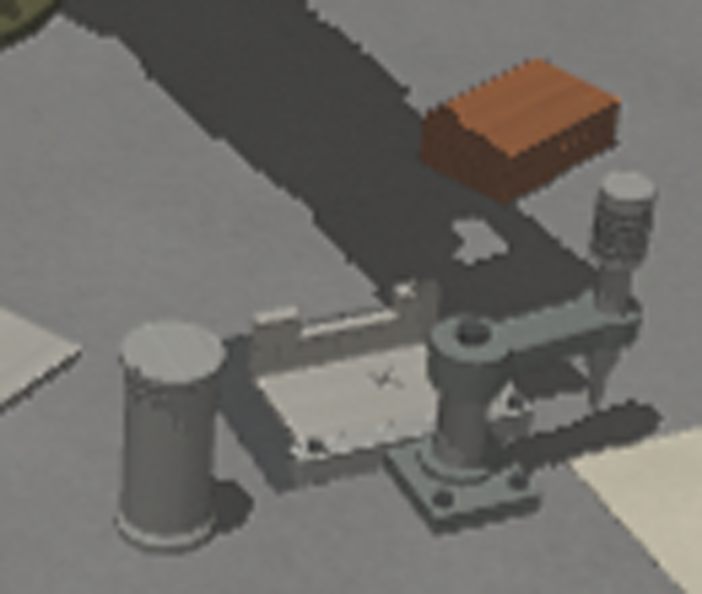

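The bracket sits against both fences, with its cross at scene pixel about (341.5,240.4). Computing the cross and cap positions before swinging in.

Run:
```python
from h import *
print('cross',ray('scene',341.5-.4,240.4-.4,8)[:2],'col100',ray('scene',270+475/5.4-.4,170+332/5.4-.4,100)[:2],'cap',ray('scene',270+629/5.4-.4,170+187/5.4-.4,164)[:2])
print('tip', ray('scene',270+597/5.4-.4,170+405/5.4-.4,22)[:2])
f=np.load('/tmp/s6.npz');P=f['P'];im=f['im'];Z=P[...,2]
w=np.zeros(Z.shape,bool);w[215:260,310:352]=1
q=P[w&(Z>33)&(Z<50)&(P[...,0]<560)];print('leg ears',len(q),cv2.minAreaRect(q[:,:2].astype(np.float32)))
```

```text
cross [563.54372319  32.74752725] col100 [650.25798352  18.0365828 ] cap [654.25363838 102.34035286]
tip [649.69726903 108.22872565]
leg ears 75 ((531.9373168945312, 24.47085952758789), (110.9203872680664, 15.930758476257324), 81.50227355957031)
```

Request:
jog_arm --plan '[0.1196, 0.078, 0, 0, 0, 4, 0.1196, 0.078, 0, 0, 0, 4, 0.1196, 0.078, 0, 0, 0, 4, 0.1196, 0.078, 0, 0, 0, 4, 0.1196, 0.078, 0, 0, 0, 4, 0.1196, 0.078, 0, 0, 0, 4, 0.1196, 0.078, -0.03, 0, 0, 4, 0.1196, 0.078, -0.06, 0, 0, 4, 0.1196, 0.078, -0.09, 0, 0, 4, 0.1196, 0.078, -0.1207, 0, 0, 4, 0.1196, 0.078, -0.1207, 0, 0, 4, 0.1196, 0.078, -0.1207, 0, 0, 4]' --claw 0.056

```text
clock: 19.9
eef_pos: [651.4, 105.9, 107.5]
eef_rot: [3.141, -0.0, 1.493]
wrist_force: [0.2, -0.4, 0.4]
finger_gap: 55.9
finger_force: 0.0
```

Request:
jog_arm --plan '[-0.0125, -0.0005, 0, 0, 0, 4, -0.0254, -0.002, 0, 0, 0, 8, -0.0337, -0.0045, 0, 0, 0, 13, -0.0415, -0.0074, 0, 0, 0, 19, -0.049, -0.0115, 0, 0, 0, 24, -0.0561, -0.0159, 0, 0, 0, 30, -0.0627, -0.0213, 0, 0, 0, 36, -0.0689, -0.0271, 0, 0, 0, 42, -0.0743, -0.0337, 0, 0, 0, 47, -0.0791, -0.0407, 0, 0, 0, 53, -0.083, -0.0482, 0, 0, 0, 59, -0.0864, -0.0559, 0, 0, 0, 65, -0.0888, -0.064, 0, 0, 0, 70, -0.0906, -0.0724, 0, 0, 0, 76, -0.0912, -0.0784, 0, 0, 0, 80, -0.0912, -0.0784, 0, 0, 0, 80, -0.0912, -0.0784, 0, 0, 0, 80]'

```text
clock: 21.6
eef_pos: [560.9, 27.9, 107.7]
eef_rot: [3.141, 0.002, 2.887]
wrist_force: [0.0, -0.9, -0.1]
finger_gap: 56.0
finger_force: 0.0
```

Request:
jog_arm --plan '[0.0001, -0.0015, 0, 0, 0, 0, 0.0003, -0.003, 0, 0, 0, 0, 0.0005, -0.0045, 0, 0, 0, 0, 0.0006, -0.006, 0, 0, 0, 0, 0.0006, -0.006, 0, 0, 0, 0]'

```text
clock: 22.1
eef_pos: [560.9, 21.8, 106.0]
eef_rot: [-3.142, -0.0, 2.89]
wrist_force: [-0.1, 1.4, 0.2]
finger_gap: 56.1
finger_force: 0.4
```

Request:
jog_arm --plan '[0.0001, -0.001, 0, 0, 0, 0, 0.0003, -0.002, 0, 0, 0, 0, 0.0004, -0.003, 0, 0, 0, 0, 0.0004, -0.003, 0, 0, 0, 0, 0.0004, -0.003, 0, 0, 0, 0]'

```text
clock: 22.6
eef_pos: [561.2, 19.3, 106.0]
eef_rot: [3.141, -0.0, 2.89]
wrist_force: [-1.0, 5.7, 0.7]
finger_gap: 56.0
finger_force: 2.3
```

Request:
jog_arm --plan '[0.0001, -0.001, 0, 0, 0, 0, 0.0002, -0.002, 0, 0, 0, 0, 0.0002, -0.002, 0, 0, 0, 0]'

```text
clock: 22.9
eef_pos: [561.2, 18.7, 106.0]
eef_rot: [3.139, -0.001, 2.89]
wrist_force: [-1.4, 14.1, 1.3]
finger_gap: 56.1
finger_force: 6.7
```

Request:
jog_arm --plan '[-0.0006, 0.005, 0, 0, 0, 0, -0.0006, 0.005, 0, 0, 0, 0, -0.0006, 0.005, 0.04, 0, 0, 0, -0.0006, 0.005, 0.08, 0, 0, 0, -0.0006, 0.005, 0.1, 0, 0, 0, -0.0006, 0.005, 0.1, 0, 0, 0]'

```text
clock: 23.5
eef_pos: [562.1, 21.4, 209.2]
eef_rot: [3.141, 0.005, 2.89]
wrist_force: [0.4, 0.4, -1.6]
finger_gap: 55.8
finger_force: 0.0
```

Run:
```python
from h import *
im,P=cloud('scene');Z=P[...,2]
w=np.zeros(Z.shape,bool);w[170:290,300:420]=1
q=P[w&(Z>155)&(Z<168)&(abs(P[...,0]-561)<30)];print(len(q),q.mean(0),cv2.minEnclosingCircle(q[:,:2].astype(np.float32)))
m=(w&(Z>158)&(Z<168)).astype(np.uint8);v,u=np.where(m);print(u.mean(),v.mean(),len(u),ray('scene',u.mean(),v.mean(),164))
```

```text
57 [564.24697099  31.13361881 160.48510128] ((561.0982666015625, 30.745996475219727), 16.109315872192383)
345.375 195.89583333333334 48 [567.13851289  29.35717074 164.        ]
```

Arm is at its stop (14 N). Now close the fingers, centre over the cap and come down just above it.

Request:
jog_arm --plan '[0.001, 0.011, 0, 0, 0, 0, 0.001, 0.011, 0, 0, 0, 0, 0.001, 0.011, 0, 0, 0, 0, 0.001, 0.011, 0, 0, 0, 0, 0.001, 0.011, 0, 0, 0, 0, 0.001, 0.011, 0, 0, 0, 0, 0.001, 0.011, 0, 0, 0, 0, 0.001, 0.011, 0, 0, 0, 0, 0.001, 0.011, 0, 0, 0, 0, 0.001, 0.011, -0.02, 0, 0, 0, 0.001, 0.011, -0.04, 0, 0, 0, 0.001, 0.011, -0.055, 0, 0, 0, 0.001, 0.011, -0.062, 0, 0, 0, 0.001, 0.011, -0.062, 0, 0, 0, 0.001, 0.011, -0.062, 0, 0, 0]' --claw 0.0

```text
clock: 25.05
eef_pos: [562.2, 33.0, 144.8]
eef_rot: [3.141, 0.001, 2.89]
wrist_force: [-0.0, -0.5, -0.3]
finger_gap: 0.7
finger_force: 0.0
```

Request:
jog_arm --plan '[0, 0, -0.002, 0, 0, 0, 0, 0, -0.004, 0, 0, 0, 0, 0, -0.006, 0, 0, 0, 0, 0, -0.008, 0, 0, 0, 0, 0, -0.01, 0, 0, 0, 0, 0, -0.012, 0, 0, 0, 0, 0, -0.014, 0, 0, 0, 0, 0, -0.016, 0, 0, 0, 0, 0, -0.016, 0, 0, 0]'

```text
clock: 25.95
eef_pos: [561.9, 33.0, 127.8]
eef_rot: [-3.142, -0.0, 2.89]
wrist_force: [1.0, 0.4, 2.1]
finger_gap: 0.5
finger_force: 1.1
```

Request:
jog_arm --plan '[0, 0, -0.002, 0, 0, 0, 0, 0, -0.004, 0, 0, 0, 0, 0, -0.004, 0, 0, 0]'

```text
clock: 26.25
eef_pos: [561.9, 33.0, 123.8]
eef_rot: [-3.142, -0.0, 2.89]
wrist_force: [0.6, 0.3, 2.7]
finger_gap: 0.4
finger_force: 1.3
```

Request:
jog_arm --plan '[0, 0, -0.001, 0, 0, 0, 0, 0, -0.002, 0, 0, 0, 0, 0, -0.003, 0, 0, 0, 0, 0, -0.003, 0, 0, 0]'

```text
clock: 26.65
eef_pos: [561.9, 33.0, 120.9]
eef_rot: [3.142, -0.0, 2.89]
wrist_force: [-0.7, -0.3, 3.4]
finger_gap: 0.1
finger_force: 1.4
```

Request:
jog_arm --plan '[0, 0, -0.001, 0, 0, 0, 0, 0, -0.002, 0, 0, 0, 0, 0, -0.003, 0, 0, 0, 0, 0, -0.003, 0, 0, 0]'

```text
clock: 27.05
eef_pos: [562.0, 33.0, 118.7]
eef_rot: [3.141, 0.001, 2.89]
wrist_force: [-3.3, 0.2, 9.9]
finger_gap: 0.3
finger_force: 5.2
```

Request:
jog_arm --plan '[0, 0, -0.001, 0, 0, 0, 0, 0, -0.002, 0, 0, 0, 0, 0, -0.003, 0, 0, 0, 0, 0, -0.003, 0, 0, 0]'

```text
clock: 27.45
eef_pos: [561.7, 33.0, 115.4]
eef_rot: [3.142, -0.0, 2.89]
wrist_force: [-2.8, 0.8, 6.9]
finger_gap: 0.7
finger_force: 3.3
```

Request:
jog_arm --plan '[0, 0, -0.001, 0, 0, 0, 0, 0, -0.002, 0, 0, 0, 0, 0, -0.003, 0, 0, 0, 0, 0, -0.003, 0, 0, 0]'

```text
clock: 27.85
eef_pos: [561.8, 33.0, 111.8]
eef_rot: [-3.142, -0.0, 2.89]
wrist_force: [-1.1, 0.7, 2.9]
finger_gap: 0.5
finger_force: 1.4
```

Request:
jog_arm --plan '[0, 0, -0.001, 0, 0, 0, 0, 0, -0.002, 0, 0, 0, 0, 0, -0.002, 0, 0, 0]'

```text
clock: 28.15
eef_pos: [562.1, 33.0, 110.5]
eef_rot: [3.141, 0.001, 2.89]
wrist_force: [-1.9, 0.7, 8.1]
finger_gap: 0.6
finger_force: 4.0
```

The force dropped and then rose at the end stop, so it snapped. One firm press, then up.

Request:
jog_arm --plan '[0, 0, -0.001, 0, 0, 0, 0, 0, -0.0015, 0, 0, 0, 0, 0, -0.0015, 0, 0, 0, 0, 0, -0.0015, 0, 0, 0]'

```text
clock: 28.55
eef_pos: [562.3, 33.0, 109.9]
eef_rot: [3.141, 0.002, 2.89]
wrist_force: [-4.6, -0.2, 15.3]
finger_gap: 0.6
finger_force: 7.6
```

Request:
jog_arm --plan '[0, 0, 0.01, 0, 0, 0, 0, 0, 0.025, 0, 0, 0, 0, 0, 0.05, 0, 0, 0, 0, 0, 0.09, 0, 0, 0, 0, 0, 0.1, 0, 0, 0, 0, 0, 0.1, 0, 0, 0]'

```text
clock: 29.15
eef_pos: [562.4, 33.0, 209.8]
eef_rot: [3.141, 0.003, 2.89]
wrist_force: [0.9, -0.9, -1.2]
finger_gap: 0.4
finger_force: 0.0
```

Run:
```python
from h import *
im,P=cloud('scene');Z=P[...,2]
w=np.zeros(Z.shape,bool);w[170:290,300:420]=1
q=P[w&(Z>140)&(Z<168)&(abs(P[...,0]-561)<30)];print(len(q),q.max(0),np.percentile(q[:,2],[50,80,95]),np.median(q,0))
print(manip.read_state()['eef_pos'])
```

```text
75 [581.61554588  48.72428611 155.50545044] [151.01879087 152.79912887 154.47167597] [566.39634945  29.6249123  151.01879087]
[561.7836594   32.96529749 208.09380394]
```

The cap top is now at about 155 mm, so it has snapped and risen. Swinging the arm out again.

Request:
jog_arm --plan '[0, 0, 0, 0, 0, 0, 0, 0, 0, 0, 0, 0, 0, 0, 0, 0, 0, 0, 0, 0, 0, 0, 0, 0, 0, 0, 0, 0, 0, 0, 0, 0, 0, 0, 0, 0, 0, 0, 0, 0, 0, 0, 0, 0, 0, 0, 0, 0, 0, 0, -0.03, 0, 0, 0, 0, 0, -0.06, 0, 0, 0, 0, 0, -0.09, 0, 0, 0, 0, 0, -0.1065, 0, 0, 0, 0, 0, -0.1065, 0, 0, 0, 0, 0, -0.1065, 0, 0, 0]' --claw 0.056

```text
clock: 30.6
eef_pos: [562.2, 33.0, 102.8]
eef_rot: [3.141, 0.001, 2.89]
wrist_force: [0.6, 0.5, -0.1]
finger_gap: 55.9
finger_force: 0.0
```

Request:
jog_arm --plan '[0.002, 0.0085, 0, 0, 0, 0, 0.0042, 0.0165, 0, 0, 0, 0, 0.0075, 0.0242, 0, 0, 0, -3, 0.0115, 0.0317, 0, 0, 0, -7, 0.0163, 0.0387, 0, 0, 0, -12, 0.0217, 0.0453, 0, 0, 0, -18, 0.0278, 0.0511, 0, 0, 0, -24, 0.0345, 0.0565, 0, 0, 0, -30, 0.0415, 0.061, 0, 0, 0, -36, 0.0491, 0.065, 0, 0, 0, -41, 0.057, 0.068, 0, 0, 0, -47, 0.0652, 0.0704, 0, 0, 0, -53, 0.0736, 0.0718, 0, 0, 0, -59, 0.0821, 0.0726, 0, 0, 0, -64, 0.0885, 0.0725, 0, 0, 0, -68, 0.0947, 0.072, 0, 0, 0, -72, 0.0947, 0.072, 0, 0, 0, -72, 0.0947, 0.072, 0, 0, 0, -72]'

```text
clock: 32.4
eef_pos: [656.6, 105.6, 102.3]
eef_rot: [3.141, -0.0, 1.636]
wrist_force: [-0.4, -0.4, 0.8]
finger_gap: 55.9
finger_force: 0.0
```

Request:
jog_arm --plan '[-0.006, 0, 0, 0, 0, 0, -0.006, 0, 0, 0, 0, 0, -0.006, 0, 0.04, 0, 0, 0, -0.006, 0, 0.09, 0, 0, 0, -0.006, 0, 0.13, 0, 0, 0, -0.006, 0, 0.13, 0, 0, 0, -0.006, 0, 0.13, 0, 0, 0, -0.006, 0, 0.13, 0, 0, 0]'

```text
clock: 33.2
eef_pos: [650.0, 104.9, 230.5]
eef_rot: [-3.139, 0.0, 1.634]
wrist_force: [-0.0, 0.5, 0.4]
finger_gap: 55.9
finger_force: 0.0
```

Run:
```python
from h import *
f=np.load('/tmp/s6.npz')
im,P=cloud('scene');Z=P[...,2]
m=np.zeros(Z.shape,bool);m[180:280,320:420]=1
q=P[m&(Z>140)&(Z<160)&(P[...,1]<130)];print('cap',len(q),q.mean(0),np.percentile(q[:,2],95))
w=np.zeros(Z.shape,bool);w[215:260,310:352]=1
for A in(f['P'],P):
    z=A[...,2];q=A[w&(z>33)&(z<50)&(A[...,0]<560)];print('leg',len(q),cv2.minAreaRect(q[:,:2].astype(np.float32)))
# compare cross/foot region
a=cv2.cvtColor(f['im'],cv2.COLOR_RGB2GRAY).astype(np.float32);b=cv2.cvtColor(im,cv2.COLOR_RGB2GRAY).astype(np.float32)
print('shift near cross',cv2.phaseCorrelate(a[225:255,318:352].copy(),b[225:255,318:352].copy()))
s=manip.read_state();print(s['clock'],s['eef_pos'],s['wrist_force'])
```

```text
cap 79 [649.25420858 102.6215993  149.155955  ] 154.3755890459753
leg 75 ((531.9373168945312, 24.47085952758789), (110.9203872680664, 15.930758476257324), 81.50227355957031)
leg 75 ((533.9972534179688, 25.411869049072266), (109.6534652709961, 14.863723754882812), 80.51103973388672)
shift near cross ((0.10354572294933462, 0.026735215413893343), 0.9678500167473599)
33.25 [650.01573039 104.91889084 230.33255642] [ 0.28785513 -0.11896613 -0.1540441 ]
```

Everything checks out: the arm is out at about 1.4 rad, the cap is down, the bracket has not moved and the robot is clear.

```bash
python3 -c "
from cell import manip
print(manip.sign_off())"
```

```text
the job is handed in; nothing more can be done
None
```

The notched bracket is home against both fences and punch-marked: the cap snapped and stays down, the arm is swung aside to about 1.4 rad, and the job was handed in at about 33 s, with no verdict returned.

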